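Tip back the vial warmer's splash hood and start it

TASK

Start the vial warmer without gripping or lifting anything: with the fingertips gently push the upright crest of its splash hood backward until the hood tips past its balance point and stays open by its own weight, and let go of it. Then push the round start key that was under it fully down and let it spring back, without pressing the bar-shaped stop key. Leave the vials in the warmer and the things beside it where they stand.

Things in the scene. Friction and masses are not known exactly. Their poses are not given: they have to be found in the camera images.
- warmer: Vial warmer: white box fixed to the desk, 100 (x) x 200 (y) mm. Origin: centre of underside; x points from its front to its back (hinge side), y to its left, z up. Right part (y -97..31 mm): flat deck at z 38 mm with two white keys, under a grey hinged hood. Left part: metal block, top at z 59 mm, with two vials. Open, the hood lies behind it, out to x 165 mm.
- cover (a joint): Tip angle of the grey splash hood (rad): 0 shut, grows as it tips back about its low rear hinge; balance at about 0.72, 1.85 at the open stop. No spring, light damping, 120 g (varies): before balance it falls shut, beyond it falls open. Hollow wedge 124 mm wide, 85 mm deep; shut, its flat top is at z 97 mm over x 13..48 mm, its front slopes from there at 45 degrees down to the deck at x -37 mm.
- crest (a point): Top edge, centre, of the crest: an upright plate 60 mm wide, 5 mm thick along x, standing 30 mm high on the front edge of the hood's flat top (z 97 to 127 mm when shut). Shut, at (14, -33, 127) mm in the warmer's frame; moves with the hood. Push its front face toward the back and follow its arc about the hinge.
- hinge (a point): Middle of the hood's hinge axis, fixed on the warmer at (48, -33, 41) mm of its frame; the axis runs along the warmer's y.
- start_top (a point): Centre of the top of the start key: white, round, 32 mm across, on the left half of the deck, at (-4, -4, 52) mm in the warmer's frame when not pressed. Hidden by the hood while that is shut.
- start_key (a joint): Travel of the start key (m): 0 up, 0.005 fully down; a spring pushes it back, about 5 N when fully down.
- stop_top (a point): Centre of the top of the stop key: white bar 40 mm (along the warmer's x) x 13 mm, on the right half of the deck, at (-4, -70, 52) mm in the warmer's frame.
- stop_key (a joint): Travel of the stop key (m): 0 up, 0.005 fully down; same spring.
- vial_a: Loose brown vial, 33 mm across, 60 mm high, upright in the front hole of the warmer's metal block, at (-21, 67) mm in its frame, top 101 mm above the desk. Origin: centre of its underside.
- vial_d: Loose brown vial, 34 mm across, 64 mm high, in the rear hole, at (21, 67) mm in the warmer's frame, top 105 mm above the desk. Origin: centre of its underside.
- box_green: Loose medicine carton, 36 x 68 x 64 mm, standing left of the warmer. Origin: centre of its underside.
- tape_1: Loose wide roll of tan tape, 94 mm across, 48 mm high, lying left and back of the warmer. Origin: centre of its underside.
- dropper_1: Loose white dropper bottle, 43 mm across, 123 mm high, standing behind the warmer's left part. Origin: centre of its underside.
There are look-alikes about, which are no part of the job. What is shaped like the vial_a but orange is not meant.

How it is judged:
By the outcome, as a careful person would: the job done as asked, in the order asked, and still so for the second after the job is handed in, with the robot touching nothing.
It also fails if it takes over 35 s, if anything falls off the work surface, if the arm or the gripper's body presses on something with over 40 N, if the wrist force passes 120 N, or if a joint passes its speed limit or range.

ROBOT

A 6-joint arm with a two-finger parallel gripper is mounted at the origin on a cart in front of the work surface, level with it; the furniture and walls round the work are solid. World frame = base frame: x ahead of the robot, y to its left, z up, the work surface at z = 0. Lengths are in m, angles in rad, forces in N, time in s.
With the tool pointing down it reaches from about 0.225 to 0.875 m from the base axis. Payload 3.4 kg.
Tool frame: the origin (TCP) lies between the finger pads; the fingertips stand arm.finger_overhang ahead of it and the grasp point (between the pads) lies 6 mm ahead of it (arm.finger_overhang is the distance from the TCP to the fingertips, in m); z points along the fingers, y is the line along which they close (so a half turn about z gives the same grasp; the last joint's range is limited). The gripper opens to 85 mm and grips with 20 to 120 N. Pads are 22 mm wide; open, the fingers measure 114 mm over their backs; the gripper's body (76 mm by 85 mm) begins 54 mm behind the grasp point. The pads swing forward as they close: fully open they stand 13 mm farther back than shut.
Start: joints at [-1.31, 0.276, 1.505, -0, 1.361, -0.121], TCP at [0.214, -0.534, 0.256] pointing down, gripper open.
Joint ranges: [-2.89, 2.89], [-0.75, 2.08], [0.22, 2.7], [-1.18, 4.32], [0.11, 2.71], [-2.7, 2.7]. Speed limits (rad/s): [2.57, 2.57, 3.14, 3.14, 3.14, 3.14].

INTERFACE

Orientations are given as [roll, pitch, yaw] about the fixed x, y, z axes, in that order (R = Rz(yaw) Ry(pitch) Rx(roll)).
In Python, from plant import arm, cams, order gives the robot as it stands. The module is installed in compiled form; this text tells all that it offers.
- The arm moves only by the tool servo_tool, never from a script. Its argument "increments" is a list of rows, each a list of 7 numbers: the shift along the tool's x, y, z in units of 0.06 m (1.0 is 0.06 m), then the turn, a rotation vector about the tool's x, y, z in units of 60 degrees (1.0 is 60 degrees), then the opening, from -1 (shut) to 1 (fully open). In form: [[tx, ty, tz, rx, ry, rz, jaw], ...]. A call has 1 to 12 rows; each row shifts and turns the commanded pose from where the row before left it, along the tool's axes as they then stand; what a row does not reach is not made up. A row lasts 1/8 s, in which the tool goes at most 62.5 mm and 10.7 degrees, less where a joint would pass 70% of its speed; a pose out of reach is approached as far as the arm can. A call with a number of a shift or a turn outside -1 to 1 is refused whole. A call with a gripper value outside its range is refused whole. The fingers move at their own pace and stop on an object; "grip_force" is the grip in N (left out, the last holds). Time passes only in rows, so rows that do not move let the fingers close. It gives the time, the measured TCP pose, the force, the opening and the grip force at its end, in the units of the state.
- arm.read_state(): the state, without advancing time (a new reading comes with each control period).
- cams.grab_frame(name): name is "scene" or "top" or "wrist"; returns (picture, depth): 384x512x3 uint8, red, green, blue; 384x512 float32, m along the optical axis (not along the pixel's ray), 0 where there is no reading.
- cams.camera_params(name): a dict with "intrinsics" (3x3 intrinsics, pixels), "R" (3x3) and "t" (3): a world point X has camera coordinates R X + t. Camera axes: x right, y down, z forward; pixel columns grow to the right and rows downward; lengths in m; the calibration is good to about 2 mm. A picture is of the moment at which its call begins: read the wrist's pose just before it. camera_params takes no time and is no camera call; for the wrist camera it gives the pose at the moment of the call.
- order.hand_in(): hands the job in; it is judged then, once.
The state is a dict: "t": time; "joint_positions": joint angles; "joint_vel": joint speeds; "joint_efforts": joint torques, N m; "tcp_pos": TCP position; "tool_rot": TCP orientation; "force": force on the tool from outside, world axes, zero at the start; "moment": the same for the moment, N m; "width": finger opening in m; "gripper_force": force on a finger pad.
Only numpy, scipy, OpenCV 4.12 (cv2) and the standard library are available. Lean on these libraries where they do the work, as an engineer would, in place of code of your own. Each camera call takes 0.05 s, during which the arm holds its last target. There are 200 camera calls.

## Working session

There is one attempt and no reset: what is moved stays moved. The work goes in short steps, Python scripts to look and compute and a tool call to move; the robot and the scene stay as the last step left them, time stands still between calls to the robot, and variables do not carry over. Pictures are saved under pics/ and viewed, at most 10 in all, crops included, and the job is handed in when it is done.

Besides the shell and the picture viewer there is one more tool, called after "Call:" in YAML: its name, and indented under it one key for each argument. servo_tool: Moves the arm, as the interface text tells. Shifts and turns lie within -1 to 1; 1 stands for 0.06 m of shift or 60 degrees of turn. Its arguments: {"type":"object","properties":{"increments":{"type":"array"},"grip_force":{"type":"number"}},"required":["increments"]}

```bash
mkdir -p pics; python3 - <<'E'
from plant import arm,cams,order
import cv2,numpy as np
s=arm.read_state();print(s, arm.finger_overhang)
for n in("scene","top"):
    im,d=cams.grab_frame(n);p=cams.camera_params(n)
    print(n,p)
    cv2.imwrite(f"pics/{n}0.png",im[:,:,::-1]);np.savez(f"{n}0.npz",im=im,d=d,**p)
E
```

```text
{'t': 0.0, 'joint_positions': array([-1.31000227e+00,  2.76626005e-01,  1.50611313e+00,  2.07232050e-06,
        1.36069197e+00, -1.20991547e-01]), 'joint_vel': array([0.00090136, 0.0013634 , 0.0012867 , 0.00267307, 0.00020909,
       0.00202599]), 'joint_efforts': array([-3.02426570e-04, -4.16773403e+01, -2.45801461e+01, -1.00922030e-04,
        1.07772372e-02,  5.62620457e-07]), 'tcp_pos': array([ 0.21411125, -0.53314584,  0.25542995]), 'tool_rot': array([-3.13976789e+00, -2.23905721e-04,  3.81784968e-01]), 'force': array([ 0.83781673, -0.57100949, -0.23785739]), 'moment': array([0.00312681, 0.00615498, 0.01642331]), 'gripper_force': 0.0, 'width': 0.0849300165760312} 0.025
scene {'intrinsics': array([[462.19721558,   0.        , 253.59145757],
       [  0.        , 462.19721558, 188.03039911],
       [  0.        ,   0.        ,   1.        ]]), 'R': array([[-0.6129352 , -0.78984309,  0.02140859],
       [-0.39568947,  0.28338557, -0.87356881],
       [ 0.68391541, -0.54391223, -0.48622958]]), 't': array([0.60027393, 0.15801235, 0.94813956])}
top {'intrinsics': array([[350.09983135,   0.        , 257.32664014],
       [  0.        , 350.09983135, 184.50253165],
       [  0.        ,   0.        ,   1.        ]]), 'R': array([[ 0.0139506 , -0.99971997, -0.0191147 ],
       [-0.99689376, -0.01242416, -0.0777719 ],
       [ 0.07751263,  0.02014029, -0.99678792]]), 't': array([0.37315846, 0.51005835, 0.91357074])}
```

View pics/scene0.png

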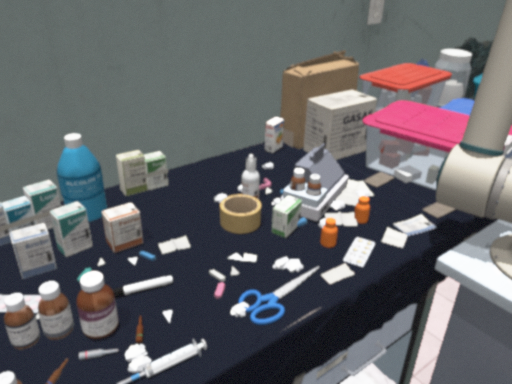

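View pics/top0.png

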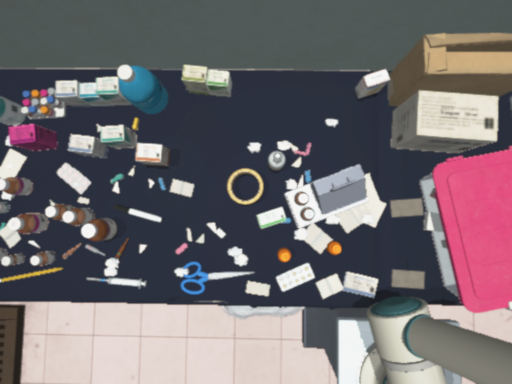

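The scene and top views show the warmer at top-view pixels (290-370, 165-228), with the vials at (302,198) and (307,214) and the hood to their right. The dropper is at (277,160), the tape at (245,187) and the green carton at (271,217). Next I'll measure its pose from depth.

```bash
cat > h.py <<'E'
import numpy as np,cv2
def cloud(d,K,R,t):
    v,u=np.mgrid[:d.shape[0],:d.shape[1]]
    P=np.stack([(u-K[0,2])/K[0,0]*d,(v-K[1,2])/K[1,1]*d,d],-1)
    return (P-t)@R   # world
E
python3 - <<'E'
import numpy as np,cv2
from h import cloud
ims=[]
for n,(a,b,c,e) in dict(top=(280,390,150,235),scene=(230,370,130,230)).items():
    z=np.load(n+"0.npz");W=cloud(z['d'],z['intrinsics'],z['R'],z['t'])
    np.save(n+"W.npy",W)
    ims.append(cv2.resize(z['im'][c:e,a:b,::-1],(560,420) if n=='scene' else (550,425),interpolation=cv2.INTER_CUBIC))
    # height bands
    for lo,hi in((.03,.045),(.054,.064),(.092,.099),(.099,.108),(.115,.135)):
        m=np.zeros(W.shape[:2],bool);m[c:e,a:b]=1
        m&=(W[...,2]>lo)&(W[...,2]<hi)
        k,l,st,ce=cv2.connectedComponentsWithStats(m.astype(np.uint8))
        for i in range(1,k):
            if st[i,4]>8:
                p=W[l==i];(rc,rs,ra)=cv2.minAreaRect(p[:,:2].astype(np.float32)*1000)
                print(n,lo,hi,st[i,4],ce[i].round(),p.mean(0).round(4),np.round(rc),np.round(rs),round(ra,1))
cv2.imwrite("pics/c.png",np.vstack([ims[0][:300*0+425,:550],ims[1][:,:550]])[:,:] if 0 else np.hstack([cv2.resize(i,(400,310)) for i in ims]))
E
```

```text
top 0.03 0.045 480 [324. 206.] [0.4501 0.2038 0.0378] [474. 198.] [100. 199.] 22.0
top 0.054 0.064 455 [304. 206.] [0.4486 0.26   0.0591] [449. 260.] [86. 60.] 21.4
top 0.054 0.064 171 [343. 201.] [0.4636 0.1587 0.0592] [464. 158.] [ 14. 124.] 20.0
top 0.054 0.064 18 [283. 216.] [0.423  0.3127 0.0628] [423. 313.] [24.  8.] 22.5
top 0.092 0.099 666 [339. 180.] [0.5133 0.1789 0.0965] [511. 177.] [ 43. 124.] 21.5
top 0.099 0.108 9 [281. 156.] [0.5694 0.3211 0.1051] [570. 321.] [15.  4.] 12.7
top 0.099 0.108 12 [348. 179.] [0.5141 0.1582 0.1028] [513. 159.] [11.  9.] 52.9
top 0.099 0.108 10 [333. 185.] [0.4992 0.193  0.1042] [498. 193.] [13.  7.] 58.5
top 0.099 0.108 71 [303. 198.] [0.4675 0.267  0.1045] [467. 267.] [20. 20.] 0.2
top 0.099 0.108 57 [309. 214.] [0.4297 0.2517 0.1011] [430. 252.] [20. 22.] 89.7
top 0.115 0.135 54 [344. 185.] [0.499  0.1733 0.1268] [499. 173.] [ 5. 58.] 22.0
scene 0.03 0.045 99 [240. 133.] [0.8593 0.1463 0.0365] [860. 135.] [ 13. 102.] 0.2
scene 0.03 0.045 180 [302. 137.] [0.7196 0.016  0.0374] [721.  10.] [161.  28.] 6.5
scene 0.03 0.045 82 [273. 139.] [0.
[... 2028 characters left out ...]
0.0956] [462. 273.] [22. 11.] 38.9
scene 0.092 0.099 42 [315. 179.] [0.4242 0.2561 0.0965] [425. 254.] [18. 22.] 9.7
scene 0.099 0.108 12 [368. 132.] [ 0.5259 -0.0452  0.1043] [524. -45.] [ 5. 17.] 70.7
scene 0.099 0.108 47 [316. 157.] [0.4966 0.1814 0.1033] [503. 177.] [16. 58.] 21.9
scene 0.099 0.108 42 [250. 162.] [0.5638 0.3348 0.1038] [566. 333.] [21. 19.] 56.2
scene 0.099 0.108 48 [298. 171.] [0.4657 0.2699 0.1018] [467. 269.] [21. 22.] 53.4
scene 0.099 0.108 11 [312. 177.] [0.4307 0.2588 0.0997] [432. 260.] [13. 11.] 87.0
scene 0.115 0.135 49 [319. 149.] [0.4964 0.1758 0.122 ] [498. 173.] [ 6. 62.] 20.8
scene 0.115 0.135 17 [250. 157.] [0.5663 0.3333 0.1181] [567. 333.] [ 9. 12.] 31.2
```

View pics/c.png

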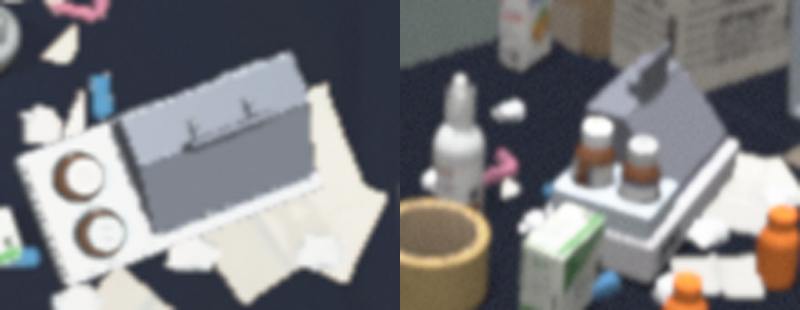

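The crop confirms it: hood shut, crest standing, warmer at about (474,198) mm with yaw 22°. That matches the current tool yaw. I'll check obstacle heights along the way before moving.

```bash
python3 - <<'E'
import numpy as np
A=np.vstack([np.load(n+"W.npy").reshape(-1,3) for n in("top","scene")])
A=A[(A[:,2]>0.02)&(A[:,2]<.8)]
for x in np.arange(.0,.7,.1):
    print(round(x,1),[(round(y,1),round(float(np.percentile(q[:,2],99)),2)) for y in np.arange(-.7,.3,.1) if len(q:=A[(abs(A[:,0]-x-.05)<.05)&(abs(A[:,1]-y-.05)<.05)])>3])
from plant import arm
c,s=np.cos(.3835),np.sin(.3835);R=np.array([[c,-s],[s,c]]);O=np.array([.474,.198])
t=arm.read_state()['tcp_pos']
for p in((-25,-33),(-4,-4)):
    w=O+R@np.array(p)/1e3;d=R.T@(w-t[:2]);print(p,w,'tool dx,dy m',d[0],-d[1],'units',d[0]/.06,-d[1]/.06)
E
```

```text
0.0 [(np.float64(-0.1), 0.19), (np.float64(-0.0), 0.2)]
0.1 [(np.float64(-0.1), 0.19), (np.float64(-0.0), 0.42), (np.float64(0.1), 0.18)]
0.2 [(np.float64(-0.5), 0.04), (np.float64(-0.4), 0.14), (np.float64(-0.3), 0.14), (np.float64(-0.2), 0.14), (np.float64(-0.1), 0.48), (np.float64(-0.0), 0.44), (np.float64(0.1), 0.19)]
0.3 [(np.float64(-0.4), 0.14), (np.float64(-0.3), 0.14), (np.float64(-0.2), 0.14), (np.float64(-0.1), 0.14), (np.float64(0.1), 0.06), (np.float64(0.2), 0.06)]
0.4 [(np.float64(-0.6), 0.11), (np.float64(-0.5), 0.11), (np.float64(-0.4), 0.14), (np.float64(-0.3), 0.14), (np.float64(-0.2), 0.14), (np.float64(-0.1), 0.14), (np.float64(-0.0), 0.05), (np.float64(0.1), 0.13), (np.float64(0.2), 0.11)]
0.5 [(np.float64(-0.7), 0.15), (np.float64(-0.6), 0.11), (np.float64(-0.5), 0.11), (np.float64(-0.4), 0.15), (np.float64(-0.3), 0.14), (np.float64(-0.2), 0.14), (np.float64(-0.1), 0.14), (np.float64(0.1), 0.13), (np.float64(0.2), 0.1)]
0.6 [(np.float64(-0.7), 0.16), (np.float64(-0.6), 0.17), (np.float64(-0.5), 0.17), (np.float64(-0.4), 0.17), (np.float64(-0.3), 0.16), (np.float64(-0.2), 0.16), (np.float64(-0.1), 0.16), (np.float64(-0.0), 0.16)]
(-25, -33) [0.46316354 0.15804288] tool dx,dy m 0.4895768447885986 -0.5478071943983511 units 8.159614079809977 -9.130119906639186
(-4, -4) [0.47178723 0.19279388] tool dx,dy m 0.5105768447885985 -0.5768071943983512 units 8.509614079809976 -9.61345323997252
```

Call:
servo_tool:
  increments:
    - [0.5,-0.56,0,0,0,0,-1]
    - [0.5,-0.56,0,0,0,0,-1]
    - [0.5,-0.56,0,0,0,0,-1]
    - [0.5,-0.56,0,0,0,0,-1]
    - [0.5,-0.56,0,0,0,0,-1]
    - [0.5,-0.56,0,0,0,0,-1]
    - [0.5,-0.56,0,0,0,0,-1]
    - [0.5,-0.56,0,0,0,0,-1]
    - [0.5,-0.56,0,0,0,0,-1]
    - [0.5,-0.56,0,0,0,0,-1]
    - [0.5,-0.56,0,0,0,0,-1]
    - [0.5,-0.56,0,0,0,0,-1]
  grip_force: 20

```text
t: 1.6
tcp_pos: [0.3982, -0.0238, 0.2561]
tool_rot: [3.141, 0.0, 0.382]
force: [0.1, -0.3, -0.7]
width: 0.0001
gripper_force: 0.0
```

Call:
servo_tool:
  increments:
    - [0.51,-0.6,0,0,0,0,-1]
    - [0.51,-0.6,0,0,0,0,-1]
    - [0.51,-0.6,0,0,0,0,-1]
    - [0.51,-0.6,0,0,0,0,-1]
    - [0,0,0.5,0,0,0,-1]
    - [0,0,0.5,0,0,0,-1]
    - [0,0,0.5,0,0,0,-1]
    - [0,0,0,0,0,0,-1]

```text
t: 2.6
tcp_pos: [0.456, 0.1536, 0.1641]
tool_rot: [-3.14, 0.006, 0.382]
force: [0.1, 0.2, 0.1]
width: -0.0001
gripper_force: 0.0
```

```bash
cat >> h.py <<'E'
c,s=np.cos(.3835),np.sin(.3835);RW=np.array([[c,-s],[s,c]]);O=np.array([.474,.198])
def tow(P): return np.hstack([(np.asarray(P)[...,:2]-O)@RW,np.asarray(P)[...,2:]])
E
cat > look.py <<'E'
import sys
from plant import arm,cams
from h import *
tag=sys.argv[1];st=arm.read_state()
print('t',st['t'],'tcp in warmer mm',(tow(st['tcp_pos'][None])[0]*1e3).round(1),'F',st['force'].round(1))
n='scene';im,d=cams.grab_frame(n);p=cams.camera_params(n)
W=cloud(d,p['intrinsics'],p['R'],p['t']);np.savez(tag+'.npz',W=W,im=im)
cv2.imwrite(f'pics/{tag}.png',cv2.resize(im[100:240,220:400,::-1],(720,560),interpolation=cv2.INTER_CUBIC))
E
python3 look.py a
```

```text
t 2.6 tcp in warmer mm [-33.3 -34.4 164.1] F [0.1 0.2 0.1]
```

View pics/a.png

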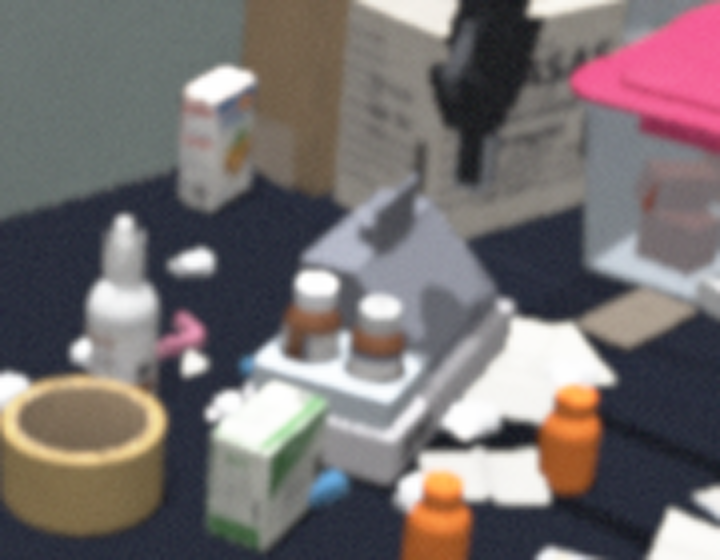

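The view shows the shut fingertips at crop (475,180), in front of and above the crest at (400,215). I'll measure the tip height from depth.

```bash
python3 - <<'E'
from h import *
W=np.load('a.npz')['W'];P=tow(W[120:150,330:352].reshape(-1,3))*1e3
q=P[(abs(P[:,0]+33)<25)&(abs(P[:,1]+34)<25)&(P[:,2]>100)]
for z in range(120,200,10):
    k=q[(q[:,2]>=z)&(q[:,2]<z+10)]
    if len(k):print(z,len(k),k.min(0).round(),k.max(0).round())
print(np.sort(q[:,2])[:12].round(1))
E
```

```text
130 7 [-38. -31. 137.] [-26. -26. 139.]
140 36 [-45. -41. 140.] [-23. -18. 150.]
150 39 [-45. -37. 150.] [-23. -18. 160.]
160 44 [-44. -41. 160.] [-23. -19. 169.]
170 28 [-46. -37. 170.] [-23. -17. 179.]
180 28 [-47. -58. 180.] [-42. -12. 189.]
190 23 [-46. -56. 190.] [-40. -16. 200.]
[136.8 137.6 137.7 137.7 137.7 139.2 139.4 140.  140.4 140.6 141.4 141.4]
```

Call:
servo_tool:
  increments:
    - [0,0,0.37,0,0,0,-1]
    - [0.2,0,0,0,0,0,-1]
    - [0.2,0,0,0,0,0,-1]
    - [0,0,0,0,0,0,-1]

```text
t: 3.15
tcp_pos: [0.4827, 0.1634, 0.1453]
tool_rot: [3.141, -0.003, 0.382]
force: [0.5, -0.4, 0.3]
width: -0.0003
gripper_force: 0.0
```

```bash
python3 look.py b
```

```text
t 3.15 tcp in warmer mm [ -4.9 -35.3 145.3] F [ 0.5 -0.4  0.3]
```

Call:
servo_tool:
  increments:
    - [0.12,0,-0.02,0,0,0,-1]
    - [0.12,0,-0.02,0,0,0,-1]
    - [0.12,0,-0.02,0,0,0,-1]
    - [0.12,0,-0.02,0,0,0,-1]

```text
t: 3.7
tcp_pos: [0.5075, 0.1738, 0.149]
tool_rot: [3.141, -0.0, 0.382]
force: [-0.3, 0.4, 0.7]
width: -0.0001
gripper_force: 0.4
```

```bash
python3 look.py c1
```

```text
t 3.7 tcp in warmer mm [ 22. -35. 149.] F [-0.3  0.4  0.7]
```

View pics/c1.png

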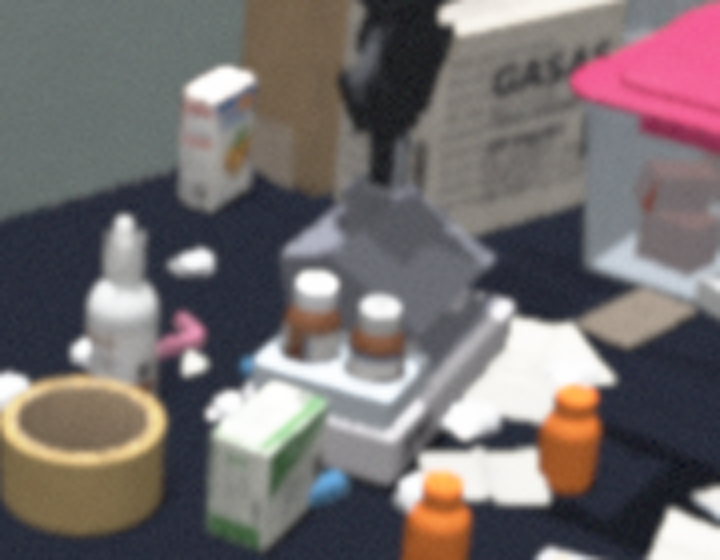

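The picture shows the hood tipping up, with its crest against the fingertips at crop (385,185). I'll continue along the arc past balance, then lift clear.

Call:
servo_tool:
  increments:
    - [0.13,0,0,0,0,0,-1]
    - [0.13,0,0,0,0,0,-1]
    - [0.13,0,0,0,0,0,-1]
    - [0.13,0,0.01,0,0,0,-1]
    - [0.13,0,0.01,0,0,0,-1]
    - [0.13,0,0.01,0,0,0,-1]
    - [0.13,0,0.01,0,0,0,-1]
    - [0.1,0,0,0,0,0,-1]
    - [0,0,-1,0,0,0,-1]
    - [-0.2,0,-0.7,0,0,0,-1]
    - [0,0,0,0,0,0,-1]
    - [0,0,0,0,0,0,-1]

```text
t: 5.25
tcp_pos: [0.5518, 0.1916, 0.2481]
tool_rot: [3.142, 0.0, 0.382]
force: [-0.4, -0.3, 0.5]
width: 0.0
gripper_force: 0.0
```

```bash
python3 look.py d1
```

```text
t 5.25 tcp in warmer mm [ 69.8 -35.  248.1] F [-0.4 -0.3  0.5]
```

View pics/d1.png

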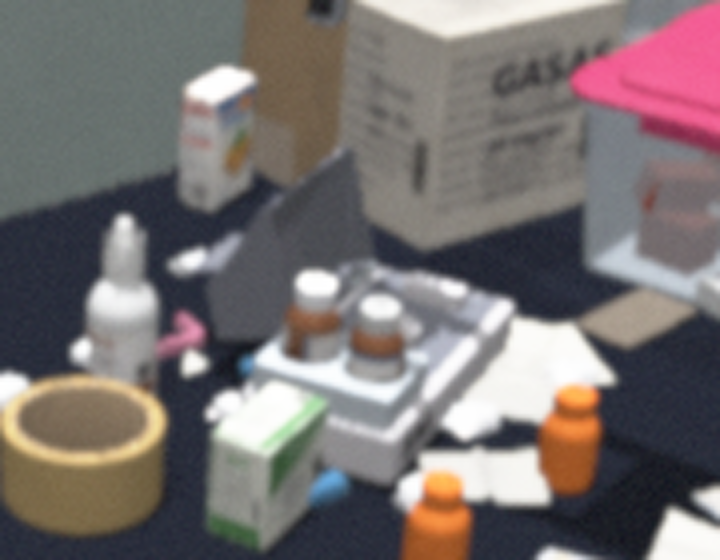

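The hood lies open at crop (290,250), and the stop key shows at (440,290) with the start key behind the front vial. I'll measure the keys by depth before moving over.

```bash
python3 - <<'E'
from plant import cams
from h import *
for n in('top','wrist','scene'):
    p=cams.camera_params(n);im,d=cams.grab_frame(n)
    P=tow(cloud(d,p['intrinsics'],p['R'],p['t']).reshape(-1,3)).reshape(384,512,3)*1e3
    m=((P[...,2]>46)&(P[...,2]<57)&(abs(P[...,0]+4)<32)&(P[...,1]>-95)&(P[...,1]<26)&(d>0)).astype(np.uint8)
    k,l,s_,c_=cv2.connectedComponentsWithStats(m)
    for i in range(1,k):
        if s_[i,4]>15:
            q=P[l==i];r=cv2.minAreaRect(q[:,:2].astype(np.float32));print(n,s_[i,4],np.median(q,0).round(1),np.round(r[0],1),np.round(r[1],1),round(r[2]))
E
```

```text
top 83 [ -3.9 -69.2  52.1] [ -3.9 -69.8] [38.2 13.7] 2
top 119 [-4.  -3.8 52.1] [-4.1 -4. ] [28.9 28.5] 68
wrist 383 [  0.4 -69.9  51.5] [ -3.5 -69.5] [39.3 13.1] 1
wrist 490 [ 0.8 -0.9 51.7] [-1.1 -1.5] [24.5 31.3] 38
scene 51 [ -6.6 -65.2  49.6] [ -4.8 -67.3] [16.2 38.5] 89
scene 24 [-12.4  -5.7  49.8] [-13.1  -5.7] [10.1 27.7] 24
```

Call:
servo_tool:
  increments:
    - [-0.41,-0.17,0,0,0,0,-1]
    - [-0.41,-0.17,0,0,0,0,-1]
    - [-0.41,-0.17,0,0,0,0,-1]
    - [0,0,0.5,0,0,0,-1]
    - [0,0,0.5,0,0,0,-1]
    - [0,0,0.5,0,0,0,-1]
    - [0,0,0.5,0,0,0,-1]
    - [0,0,0.3,0,0,0,-1]
    - [0,0,0,0,0,0,-1]

```text
t: 6.58
tcp_pos: [0.4708, 0.1922, 0.1085]
tool_rot: [-3.141, 0.005, 0.382]
force: [0.2, -0.3, 0.9]
width: 0.0001
gripper_force: 0.0
```

```bash
python3 look.py e1
```

```text
t 6.575 tcp in warmer mm [ -5.1  -4.2 108.5] F [ 0.2 -0.3  0.9]
```

Call:
servo_tool:
  increments:
    - [0.01,0,0.25,0,0,0,-1]
    - [0,0,0.2,0,0,0,-1]
    - [0,0,0,0,0,0,-1]

```text
t: 7.0
tcp_pos: [0.4719, 0.1926, 0.0824]
tool_rot: [-3.141, 0.002, 0.382]
force: [-0.3, -0.2, -0.6]
width: -0.0001
gripper_force: 0.0
```

Call:
servo_tool:
  increments:
    - [0,0,0.05,0,0,0,-1]
    - [0,0,0.05,0,0,0,-1]
    - [0,0,0.04,0,0,0,-1]
    - [0,0,0,0,0,0,-1]
    - [0,0,0,0,0,0,-1]

```text
t: 7.62
tcp_pos: [0.4731, 0.1928, 0.0754]
tool_rot: [3.141, -0.001, 0.382]
force: [0.1, -0.3, 2.9]
width: -0.0
gripper_force: 1.2
```

Call:
servo_tool:
  increments:
    - [0,0,0.03,0,0,0,-1]
    - [0,0,0.02,0,0,0,-1]
    - [0,0,0,0,0,0,-1]
    - [0,0,0,0,0,0,-1]

```text
t: 8.12
tcp_pos: [0.473, 0.1928, 0.0722]
tool_rot: [3.141, -0.001, 0.382]
force: [-0.1, -0.3, 4.5]
width: 0.0
gripper_force: 2.3
```

Call:
servo_tool:
  increments:
    - [0,0,0.03,0,0,0,-1]
    - [0,0,0,0,0,0,-1]
    - [0,0,0,0,0,0,-1]

```text
t: 8.5
tcp_pos: [0.4731, 0.1929, 0.0718]
tool_rot: [3.141, -0.001, 0.382]
force: [-3.3, -1.7, 16.9]
width: -0.0
gripper_force: 7.8
```

The force jumped to 17 N at the hard stop, so the key is fully down. Now I'll release it by lifting straight up.

Call:
servo_tool:
  increments:
    - [0,0,-0.1,0,0,0,-1]
    - [0,0,-0.3,0,0,0,-1]
    - [0,0,-0.6,0,0,0,-1]
    - [0,0,-0.7,0,0,0,-1]
    - [0,0,-0.7,0,0,0,-1]
    - [0,0,-0.7,0,0,0,-1]
    - [-0.7,0,0,0,0,0,-1]
    - [-0.7,0,0,0,0,0,-1]
    - [0,0,0,0,0,0,-1]
    - [0,0,0,0,0,0,-1]

```text
t: 9.75
tcp_pos: [0.3953, 0.1616, 0.2561]
tool_rot: [3.141, -0.001, 0.382]
force: [-0.2, -0.2, 0.2]
width: -0.0001
gripper_force: 0.0
```

```bash
python3 look.py f1; python3 - <<'E'
from plant import cams
from h import *
n='top';p=cams.camera_params(n);im,d=cams.grab_frame(n)
P=tow(cloud(d,p['intrinsics'],p['R'],p['t']).reshape(-1,3))*1e3
for c in((-4,-4),(-4,-70)):
    q=P[(abs(P[:,0]-c[0])<5)&(abs(P[:,1]-c[1])<5)];print(c,np.median(q[:,2]))
E
```

```text
t 9.75 tcp in warmer mm [-86.6  -4.3 256.1] F [-0.2 -0.2  0.2]
(-4, -4) 51.727274952052376
(-4, -70) 52.09665864391634
```

View pics/f1.png

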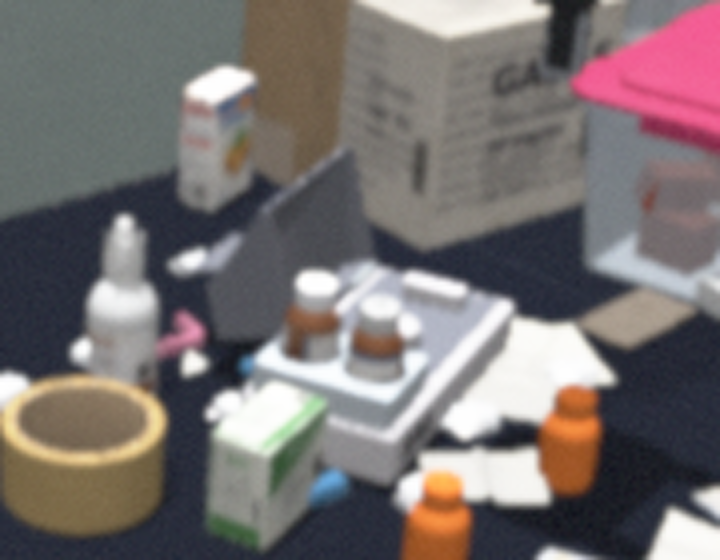

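The hood is still open at crop (290,250), both keys are up at 52 mm, the vials and neighbours haven't moved, and the gripper is clear at (570,30).

```bash
python3 -c "
from plant import order
print(order.hand_in())"
```

```text
the job is handed in; nothing more can be done
None
```

I tipped the hood open and it stays open by its own weight; the start key was pressed fully down (17 N at the stop) and sprang back, the stop key was not pressed, the vials and things beside the warmer look unmoved, and the job is handed in at about 10 s.

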